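Turn the countersink end for end and set the deburring machine's speed by clicks

ROBOT

A 6-joint arm with a two-finger parallel gripper is mounted at the origin on the work surface. World frame = base frame: x ahead of the robot, y to its left, z up, the work surface at z = 0. Lengths are in m, angles in rad, forces in N, time in s.
With the tool pointing down it reaches from about 0.25 to 0.85 m from the base axis. Payload 12.5 kg.
Tool frame: the origin (TCP) lies on the centre line of the jaws, within the pads' length; the fingertips stand 25 mm ahead of it and the grasp point (between the pads) lies 6 mm ahead of it (manip.tip_reach is the distance from the TCP to the fingertips, in m); z points along the fingers, y is the line along which they close (so a half turn about z gives the same grasp; the last joint's range is limited). The gripper opens to 93 mm and grips with 3 to 60 N. Pads are 15 mm wide; open, the fingers measure 128 mm over their backs; the gripper's body (75 mm by 188 mm) begins 65 mm behind the grasp point.
Start: joints at [-1.318, 0.351, 1.652, -0, 1.139, -0.085], TCP at [0.182, -0.519, 0.244] pointing down, gripper open.
Joint ranges: [-2.75, 2.75], [-0.79, 2.1], [0.01, 2.65], [-1.57, 4.71], [0.07, 3.14], [-2.87, 2.87]. Speed limits (rad/s): [2.22, 2.22, 2.79, 3.14, 3.14, 3.14].

INTERFACE

Orientations are given as a unit quaternion [x, y, z, w].
In Python, from cell import manip, grip, planner, readout, vision gives the robot as it stands. The module is installed in compiled form; this text tells all that it offers. Calls block until the motion is done:
- manip.move_to(position, orientation): joint-space move of the TCP to a pose.
- manip.move_linear(position, frame=None, max_speed=0.15, contact_N=None): straight line of the TCP; frame=None keeps the orientation; max_speed is the mean speed in m/s. With contact_N (N) it stops when the force on the tool has changed by that much, and returns True; else False.
- manip.move_joints(angles): joint-space move.
- grip(opening, newtons=None): finger opening in m; newtons is the grip in N (None keeps the last); returns when the fingers have stopped.
- manip.pause(seconds).
- planner.inverse_kinematics(position, orientation): joint angles nearest the present ones, or None.
- readout.get_obs(): the state.
- vision.get_image(name): name is "scene" or "top" or "wrist"; returns a dict with "img" (400x640x3 uint8, blue, green, red), "intrinsics" (3x3 intrinsics, pixels), "pose" (4x4, takes a point from camera to world coordinates). Camera axes: x right, y up, looking along -z (the intrinsics and any distortion apply to the point x, -y, -z); pixel columns grow to the right and rows downward; lengths in m; the calibration is good to about 2 mm. A picture is of the moment at which its call begins. There is no depth.
A pose or a line that the arm cannot do raises manip.PlanningError and nothing moves.
- manip.finish_job(): hands the job in; it is judged then, once.
The state is a dict: "time_s": time; "q": joint angles; "joint_velocities": joint speeds; "joint_efforts": joint torques, N m; "tool_pos": TCP position; "tool_rot": TCP orientation; "force": force on the tool from outside, world axes, zero at the start; "ft_torque": the same for the moment, N m; "finger_gap": finger opening in m; "gripper_force": force on a finger pad.
Only numpy, scipy, OpenCV 4.12 (cv2) and the standard library are available. Lean on these libraries where they do the work, as an engineer would, in place of code of your own. Each camera call takes 0.05 s, during which the arm holds its last target. There are 200 camera calls.

TASK

The deburring machine needs its other cutter and a new speed for the next job: draw the double-ended countersink out of the socket, turn it end for end and push it fully home so that the short 90-degree end faces out. Then turn the unmarked speed selector anticlockwise all the way to its end stop, and from there exactly four clicks clockwise. Leave the bottle, tin, screwdriver, spool and upright tube round the machine where they are, and let go of everything.

Things in the scene. Friction and masses are not known exactly. Their poses are not given: they have to be found in the camera images.
- machine: Bench deburring machine, fixed. Grey base plate 200 (x) x 410 (y) mm, 20 mm high, centred on the origin. On it in a row along y: control console (+y end), motor, bearing block, tool socket pointing to -y. Origin on the bench; x away from its front, y along the spindle, z up. A chip lip, top at z 34 mm, edges the plate's front and -y end below the tool.
- socket_mouth (a point): Centre of the tool socket's open end; axes as the machine's: the level bore runs from here to +y, the tool sticks out to -y. Bore 15.6 mm diameter, 54 mm deep, no chamfer; sleeve 32 mm outside, 57 mm long; axis 95 mm above the bench. No lock: the tool is a loose sliding fit, sags about 1 degree, and slides in and out with a light pull or push.
- chip_guard (a point): Middle of the top edge (z 160 mm) of the clear upright chip guard, 105 mm long along the machine's y and 4 mm thick, that stands 94 mm behind the socket's axis beside the tool; axes as the machine's.
- motor_top (a point): Top of the motor (z 147 mm), a lying cylinder of 100 mm diameter from machine y -55 to 73 mm; the bearing block between it and the socket is 100 mm wide in x, machine y -100 to -55 mm, top at z 142 mm. Axes as the machine's.
- panel (a point): Centre of the console's sloping panel, where the knob's axis leaves it; axes as the machine's. The panel's face is 160 mm up the slope by 108 mm wide, low edge to the front (machine -x), and slopes 0.25 rad (14 degrees).
- bit: Double-ended steel countersink, 134 mm long, 0.2 to 0.35 kg, level in the socket. Origin: centre of the dark hexagonal collar in its middle, 30 mm long, 26 mm across flats; two flats face own +y and -y. Own x lengthwise; a round 14 mm shank sticks 52 mm out of each side of the collar. Home: collar against the socket's end face, origin 15 mm from the mouth. At the start the slender (+x) end sticks out.
- long_tip (a point): Tip of the slender end of the countersink (own x = +67 mm): the last 22 mm are a long cone from 14 mm down to 4 mm. It fits the socket.
- short_tip (a point): Tip of the short end of the countersink (own x = -67 mm): a 90-degree point, 6.5 mm long, on the 14 mm shank. It sits in the socket at the start.
- selector_grip (a point): Middle of the black selector knob's bar, at the height to grip, 27 mm off the panel. Bar 48 mm long, 14 mm wide, from 9 to 39 mm off the panel, on a 52 mm round skirt. Axes turn with the knob: x along the bar, y across it, z out of the panel along the knob's axis, which leans 0.25 rad from vertical to the machine's -x. The motor's end is 77 mm from the axis.
- selector (a joint): Turn of the speed selector knob, rad: 0 at its fully anticlockwise end stop, growing clockwise (seen facing the panel) to the other stop at 3.14. Seven positions 0.524 rad (30 degrees) apart, the first at the stop, so six clicks in all; let go, it springs into the nearest one. About 0.1 N m takes it over a click. Unmarked.
- oil_bottle: Bystander: white plastic bottle, 54 mm diameter, 150 mm tall, upright; origin at the centre of its underside.
- screwdriver: Bystander: black-handled screwdriver, 200 mm long, 26 mm thick, lying along its own x near the tool end; origin on the bench under its middle.
- grease_tin: Bystander: plain aluminium tin, 72 mm diameter, 75 mm tall; origin at the centre of its underside.
- tube_upright: Bystander: offcut of round aluminium tube, 40 mm diameter, 130 mm tall, standing on end near the tool; origin at the centre of its foot.
- spool: Bystander: black spool of filament lying flat, 170 mm diameter, 60 mm high, past the control console; origin under its centre.
Not all that is in view belongs to the job. What is shaped like the bit but green, purple or turquoise is not meant.

How it is judged:
On the way, in this order (a step that is already met when the one before it is completed fails the run):
1. the countersink is drawn clear of the socket (distance between bit and socket_mouth above 0.07 m), for 0.05 s.
2. the countersink is home in the socket with its short end out (x of bit in the frame of socket_mouth between -0.004 and 0.004 m and z of bit in the frame of socket_mouth between -0.004 and 0.004 m and y of bit in the frame of socket_mouth above -0.019 m and y of short_tip in the frame of socket_mouth below -0.075 m and angle between the x axis of bit and the y axis of machine, either way round below 0.08 rad), for 0.2 s.
3. the selector is at its anticlockwise end stop (value of joint selector below 0.1 rad), for 0.1 s.
At the end, for the whole second after the job is handed in: The countersink lies at rest in the socket, short end out, collar within 4 mm of the socket's face, within 4 mm of the socket's axis and 0.08 rad of its direction; the selector rests four clicks clockwise of its anticlockwise stop (2.094 rad, within 0.12) (all of step 2 and value of joint selector between 1.9744 and 2.2144 rad and velocity of joint selector between -0.1 and 0.1 rad/s and linear speed of bit below 0.02 m/s); the robot touches nothing.
It fails at once if the oil bottle or the tube upright is pushed more than 25 mm or tipped (distance of any of oil_bottle, tube_upright from where it was at the start of the episode above 0.025 m or angle between any of oil_bottle, tube_upright's own z axis and vertical above 0.35 rad).
It fails at once if the screwdriver or the grease tin is pushed more than 25 mm or tipped (distance of any of screwdriver, grease_tin from where it was at the start of the episode above 0.025 m or angle between any of screwdriver, grease_tin's own z axis and vertical above 0.35 rad).
It fails at once if the spool is pushed more than 25 mm or tipped (distance of spool from where it was at the start of the episode above 0.025 m or angle between spool's own z axis and vertical above 0.35 rad).
It also fails if it takes over 61 s, if anything falls off the work surface, if the arm or the gripper's body presses on something with over 40 N, if the wrist force passes 120 N, or if a joint passes its speed limit or range.

## Working session

There is one attempt and no reset: what is moved stays moved. The work goes in short steps, each a Python script; the robot and the scene stay as the last script left them, time stands still between calls to the robot, and variables do not carry over. Pictures are saved under pics/ and viewed, at most 10 in all, crops included, and the job is handed in when it is done.

```bash
mkdir -p pics
python3 - <<'E'
from cell import *
import cv2
for n in ("scene","top","wrist"):
    d=vision.get_image(n); cv2.imwrite(f"pics/{n}0.png",d["img"]); import pickle; pickle.dump(d,open(f"pics/{n}0.pkl","wb"))
    print(n,d["intrinsics"].round(1).tolist(),d["pose"].round(3).tolist(),[k for k in d])
print(readout.get_obs())
E
```

```text
scene [[408.0, 0.0, 323.6], [0.0, 408.0, 205.9], [0.0, 0.0, 1.0]] [[0.736, -0.486, 0.472, 1.062], [0.677, 0.528, -0.512, -0.612], [-0.001, 0.696, 0.718, 0.906], [0.0, 0.0, 0.0, 1.0]] ['img', 'intrinsics', 'pose']
top [[371.7, 0.0, 326.1], [0.0, 371.7, 200.7], [0.0, 0.0, 1.0]] [[0.025, 0.997, -0.066, 0.466], [-1.0, 0.026, 0.015, -0.02], [0.017, 0.066, 0.998, 1.121], [0.0, 0.0, 0.0, 1.0]] ['img', 'intrinsics', 'pose']
wrist [[324.8, 0.0, 319.8], [0.0, 324.8, 203.1], [0.0, 0.0, 1.0]] [[0.331, 0.914, 0.235, 0.247], [-0.944, 0.321, 0.081, -0.496], [-0.001, -0.249, 0.969, 0.386], [0.0, 0.0, 0.0, 1.0]] ['img', 'intrinsics', 'pose']
{'time_s': 0.15, 'q': array([-1.31763693e+00,  3.51128467e-01,  1.65226472e+00,  7.39515491e-06,
        1.13912280e+00, -8.45543407e-02]), 'joint_velocities': array([-8.18283827e-05, -1.58460176e-03, -1.61194623e-03, -5.73087462e-04,
        3.80384026e-04, -4.54783568e-04]), 'joint_efforts': array([ 4.79929222e-04, -4.97464371e+01, -2.85346645e+01,  6.99112122e-02,
        2.46212608e-02, -2.80798326e-05]), 'tool_pos': array([ 0.18221977, -0.51867751,  0.24322103]), 'tool_rot': array([ 9.85777675e-01,  1.68054043e-01, -3.55278641e-05, -4.60310177e-04]), 'force': array([-0.44598326,  0.00538856,  0.28103177]), 'ft_torque': array([0.03586339, 0.01481263, 0.00925757]), 'gripper_force': 0.0, 'finger_gap': 0.09297685178980508}
```

View pics/top0.png

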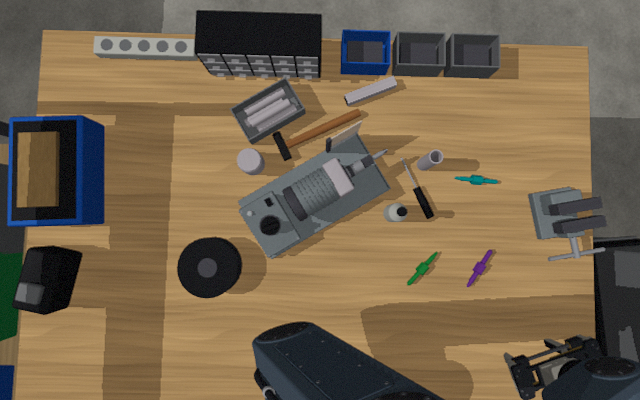

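View pics/scene0.png

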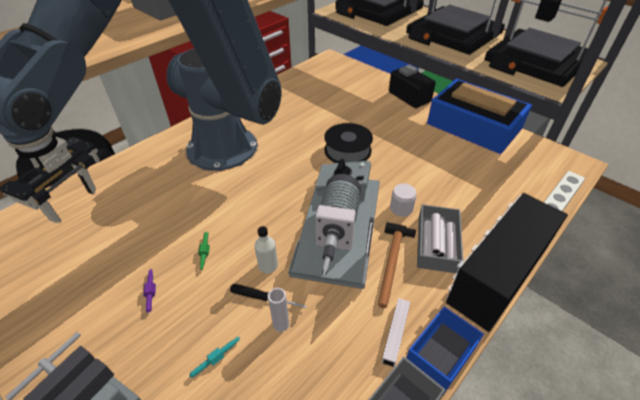

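The top view shows the machine running from the knob at about (270,226) to the bit tip at about (386,151). The tube is at (430,158), the bottle at (397,213) and the screwdriver at (418,190). The scene view confirms that the tool end faces the tube and screwdriver. Next I'll get coarse positions and take a close look.

```bash
cat > h.py <<'E'
from cell import *
import numpy as np, cv2
from scipy.spatial.transform import Rotation as R
def ray(d,u,v):
    c=np.linalg.inv(d["intrinsics"])@[u,v,1]; c=c*[1,-1,-1]
    P=d["pose"]; return P[:3,3],P[:3,:3]@(c/np.linalg.norm(c))
def onz(d,u,v,z):
    o,r=ray(d,u,v); return o+r*(z-o[2])/r[2]
def tri(*a):  # (d,u,v)...
    A=np.zeros((3,3));b=np.zeros(3)
    for d,u,v in a:
        o,r=ray(d,u,v); M=np.eye(3)-np.outer(r,r); A+=M;b+=M@o
    p=np.linalg.solve(A,b); return p
def proj(d,p):
    P=d["pose"]; c=P[:3,:3].T@(np.asarray(p)-P[:3,3]); c=c*[1,-1,-1]; u=d["intrinsics"]@c; return u[:2]/u[2]
E
python3 - <<'E'
from h import *; import pickle
t=pickle.load(open("pics/top0.pkl","rb"))
im=t["img"]; cv2.imwrite("pics/topc.png",cv2.resize(im[110:265,225:450],None,fx=3.5,fy=3.5,interpolation=cv2.INTER_CUBIC))
for n,u,v,z in (("tip",386,151,.095),("knob",270,226,.09),("tubetop",435,157,.13),("bottle",400,212,.15),("tin",249,158,.075),("spool",208,267,.06),("plateR",389,187,.02),("plateBottom",274,257,.02)): print(n,onz(t,u,v,z).round(3))
E
```

```text
tip [ 0.678 -0.199  0.095]
knob [0.461 0.118 0.09 ]
tubetop [ 0.658 -0.326  0.13 ]
bottle [ 0.506 -0.229  0.15 ]
tin [0.651 0.186 0.075]
spool [0.341 0.292 0.06 ]
plateR [ 0.585 -0.223  0.02 ]
plateBottom [0.37  0.112 0.02 ]
```

View pics/topc.png

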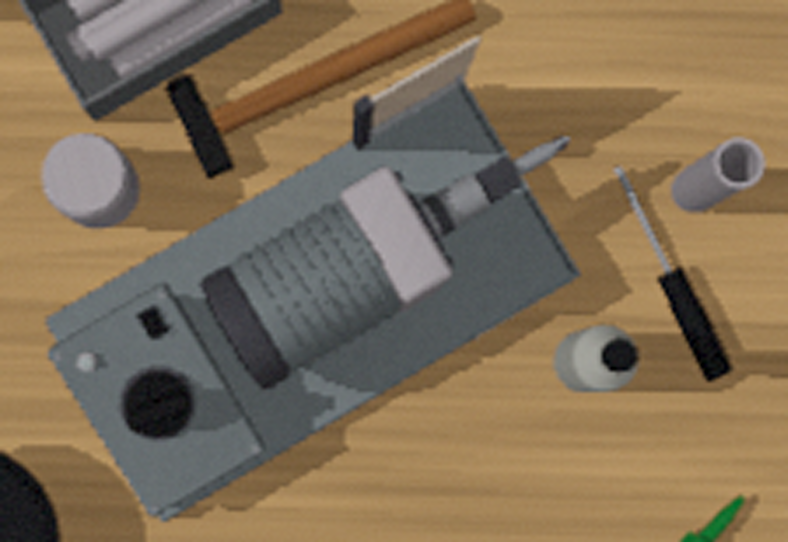

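The crop gives the plate edge direction and so a yaw of about 0.57 rad. The collar is dark, at roughly (367,161) in the full frame, with the tip at (386,151). I'll check the wrist options and take a close look above the collar.

```bash
cat >> h.py <<'E'
def down(yaw_y, tilt_axis=None, tilt=0):  # tool z down, tool y at heading yaw_y
    y=np.array([np.cos(yaw_y),np.sin(yaw_y),0]); z=np.array([0,0,-1.]); x=np.cross(y,z)
    r=R.from_matrix(np.c_[x,y,z])
    if tilt: r=R.from_rotvec(np.asarray(tilt_axis)*tilt)*r
    return r.as_quat()
E
python3 - <<'E'
from h import *; import pickle
W=0.57; c=np.array([.642,-.143,.0])
for k in (W,W+np.pi):
    q=planner.inverse_kinematics(c+[0,0,.25],down(k)); print(k,None if q is None else np.round(q,2))
# viewing pose: back 40 mm to -x_t
manip.move_to(c+[0,0,.24],down(W))
d=vision.get_image("wrist"); pickle.dump(d,open("pics/w1.pkl","wb")); cv2.imwrite("pics/w1.png",d["img"]); print(readout.get_obs()["time_s"],readout.get_obs()["q"].round(2),d["pose"].round(3)[:3,3])
E
```

```text
0.57 [-0.29  0.54  1.34 -0.    1.26 -0.86]
3.711592653589793 [-0.29  0.54  1.34 -0.    1.26  2.28]
2.3333 [-0.29  0.55  1.35 -0.    1.24 -0.86] [ 0.605 -0.086  0.383]
```

View pics/w1.png

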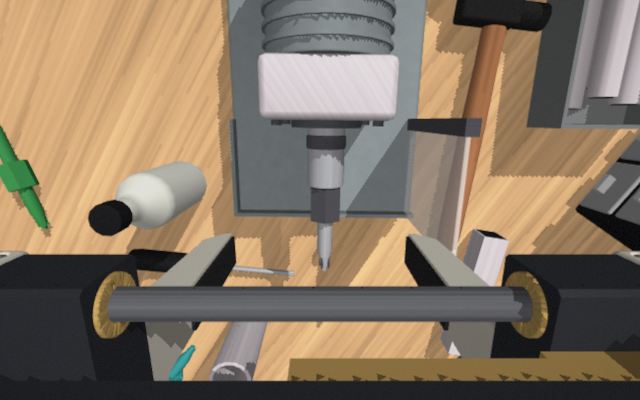

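The wrist view has the bit vertical: sleeve rows 148–187, collar at columns 310–340 and rows 187–222, tip at (325,270). The wide-open fingers clear everything. I'll extract the edges.

Run:
```python
from h import *; import pickle
d=pickle.load(open("pics/w1.pkl","rb")); t=pickle.load(open("pics/top0.pkl","rb"))
g=cv2.GaussianBlur(cv2.cvtColor(d["img"],cv2.COLOR_BGR2GRAY),(3,3),0).astype(float)
print("col325",[(r,int(g[r,323:328].mean())) for r in range(140,280,3)])
for r in (155,165,175,195,205,215,230,240,248):
    e=np.gradient(g[r]); s=[(c,int(e[c])) for c in range(295,360) if abs(e[c])>9 and abs(e[c])>=max(abs(e[c-1]),abs(e[c+1]))]
    print(r,s)
```

```text
col325 [(140, 57), (143, 56), (146, 56), (149, 81), (152, 124), (155, 149), (158, 172), (161, 172), (164, 172), (167, 172), (170, 172), (173, 172), (176, 172), (179, 173), (182, 173), (185, 173), (188, 119), (191, 71), (194, 75), (197, 75), (200, 75), (203, 74), (206, 75), (209, 75), (212, 75), (215, 75), (218, 75), (221, 74), (224, 115), (227, 155), (230, 174), (233, 174), (236, 174), (239, 174), (242, 174), (245, 173), (248, 173), (251, 172), (254, 171), (257, 167), (260, 156), (263, 146), (266, 141), (269, 142), (272, 124), (275, 123), (278, 128)]
155 [(321, 11), (327, 10), (331, -17), (345, 17)]
165 [(341, -14), (344, 13)]
175 []
195 [(310, -11), (340, 26), (356, -14)]
205 [(310, -10), (340, 23), (349, -12)]
215 [(310, -9), (339, 19), (345, -11)]
230 [(320, 12), (331, -11)]
240 [(316, -22), (320, 13), (330, -13)]
248 [(316, -19), (320, 13), (330, -11)]
```

Run:
```python
from h import *; import pickle
d=pickle.load(open("pics/w1.pkl","rb")); t=pickle.load(open("pics/top0.pkl","rb"))
P=lambda u,v,z=.095:onz(d,u,v,z)
g=cv2.cvtColor(d["img"],cv2.COLOR_BGR2GRAY)
for r in (205,236,170): print(r,g[r,302:350].tolist())
print("collar width",np.linalg.norm(P(310,205)-P(340,205)))
a=P(325,188.5,.109); b=P(325,223.5,.109); tip=P(325,269); print("collar ends",a,b,np.linalg.norm(a-b)); print("tip",tip,np.linalg.norm(tip-a))
print("top tip",onz(t,387,149.5,.095))
v=a-tip; print("yaw",np.arctan2(-v[0],v[1]))
# plate +-: left/right lip edges
for u,v in ((236,214),(412,215),(231,120)): print(P(u,v,.034))
# shank edges at rows
```

```text
205 [104, 105, 105, 104, 105, 103, 103, 105, 94, 79, 72, 71, 72, 73, 72, 74, 72, 73, 72, 71, 72, 74, 71, 75, 77, 80, 79, 77, 80, 78, 78, 79, 79, 77, 77, 78, 80, 91, 132, 148, 147, 147, 147, 147, 147, 148, 146, 136]
236 [184, 186, 168, 138, 165, 182, 168, 163, 179, 185, 181, 165, 137, 144, 170, 135, 112, 124, 140, 154, 162, 169, 176, 179, 176, 173, 169, 163, 153, 136, 132, 130, 128, 127, 129, 132, 131, 133, 132, 132, 128, 122, 118, 116, 118, 122, 130, 132]
170 [104, 105, 106, 104, 105, 100, 100, 106, 114, 121, 128, 136, 142, 146, 151, 156, 159, 159, 163, 164, 167, 170, 169, 173, 175, 174, 176, 178, 179, 177, 171, 167, 165, 166, 165, 164, 162, 155, 153, 145, 138, 119, 136, 148, 147, 146, 147, 147]
collar width 0.027494462353128087
collar ends [ 0.63943204 -0.13246815  0.109     ] [ 0.65654849 -0.15905268  0.109     ] 0.031618189683863984
tip [ 0.68417159 -0.2015443   0.095     ] 0.08348138792250935
top tip [ 0.68233781 -0.20221342  0.095     ]
yaw 0.5747457180121405
[ 0.58082175 -0.22312874  0.034     ]
[ 0.74750651 -0.11816086  0.034     ]
[ 0.52716366 -0.13653076  0.034     ]
```

```bash
cat >> h.py <<'E'
W=0.567
X=np.array([np.cos(W),np.sin(W),0]); Y=np.array([-np.sin(W),np.cos(W),0]); Z=np.array([0,0,1.])
def st(tag=""):
    o=readout.get_obs(); f=o["force"]; print(tag,"t",round(o["time_s"],2),"pos",o["tool_pos"].round(4),"q6",round(o["q"][5],3),"f xyz(machine)",[round(float(f@a),1) for a in (X,Y,Z)],"tq",o["ft_torque"].round(2),"gap",round(o["finger_gap"],4),"gf",round(o["gripper_force"],1)); return o
E
python3 - <<'E'
from h import *
c=np.array([.6482,-.1454,.109])
grip(.06)
manip.move_linear(c+[0,0,.05],frame=down(W))
st("above"); print(manip.move_linear(c,max_speed=.1,contact_N=8)); st("at")
grip(0.0,20); st("gripped")
E
```

```text
above t 3.76 pos [ 0.6486 -0.1455  0.1599] q6 -0.858 f xyz(machine) [0.5, 0.4, 0.5] tq [-0.03 -0.1   0.06] gap 0.0602 gf 0.0
False
at t 4.41 pos [ 0.6485 -0.1455  0.1095] q6 -0.858 f xyz(machine) [0.3, -0.2, -0.6] tq [-0.   -0.14  0.01] gap 0.0602 gf 0.0
gripped t 5.05 pos [ 0.6482 -0.1455  0.1091] q6 -0.858 f xyz(machine) [-0.4, 0.4, 0.6] tq [-0.08 -0.   -0.  ] gap 0.0255 gf 20.0
```

Run:
```python
from h import *; import pickle
p=readout.get_obs()["tool_pos"]; pickle.dump(p,open("pics/grasp.pkl","wb"))
manip.move_linear(p-.03*Y,max_speed=.08); st("30")
manip.move_linear(p-.072*Y,max_speed=.08); st("72")
manip.move_linear(p-.072*Y+.03*Z,max_speed=.1)
q=readout.get_obs()["q"].copy(); q[5]+=np.pi; manip.move_joints(q); st("turned")
d=vision.get_image("wrist"); cv2.imwrite("pics/w2.png",d["img"]); pickle.dump(d,open("pics/w2.pkl","wb"))
d=vision.get_image("scene"); i=d["img"]; cv2.imwrite("pics/s2.png",np.hstack([cv2.resize(i[150:310,250:410],(480,480),interpolation=cv2.INTER_CUBIC)]))
```

```text
30 t 5.58 pos [ 0.6642 -0.1709  0.1088] q6 -0.886 f xyz(machine) [-0.3, -0.3, -1.8] tq [-0.06 -0.1  -0.01] gap 0.0259 gf 20.0
72 t 6.25 pos [ 0.6866 -0.2059  0.1089] q6 -0.923 f xyz(machine) [-0.3, 0.2, -3.2] tq [-0.02 -0.13 -0.02] gap 0.0259 gf 20.0
turned t 9.35 pos [ 0.6869 -0.2061  0.1396] q6 2.218 f xyz(machine) [-0.5, -0.3, -2.4] tq [ 0.07  0.04 -0.01] gap 0.0256 gf 20.0
```

View pics/s2.png

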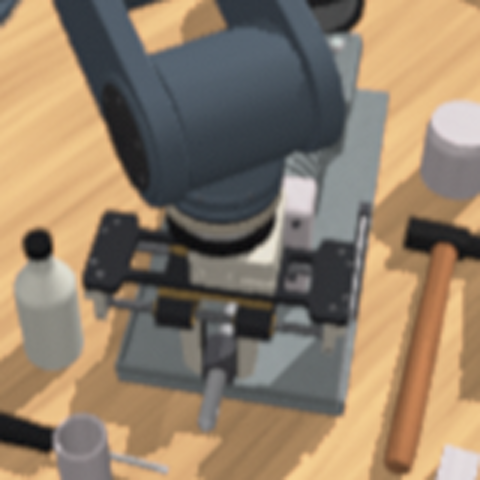

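View pics/w2.png

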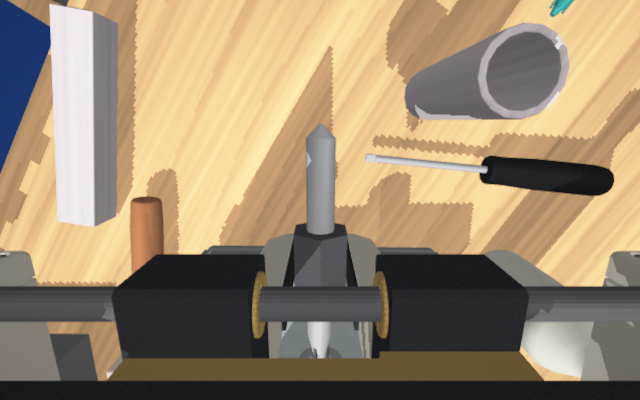

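The bit is held square with the short 90° end out at (321,124), and the neighbours are undisturbed. Now inserting.

Run:
```python
from h import *; import pickle
p=pickle.load(open("pics/grasp.pkl","rb")); o=readout.get_obs()
d=pickle.load(open("pics/w2.pkl","rb")); print("tip est", (onz(d,321,124,o["tool_pos"][2]-.014)-o["tool_pos"])@np.c_[X,Y,Z])
manip.move_linear(p-.072*Y,frame=down(W+np.pi),max_speed=.1); st("lowered")
for s in (-.045,-.02,0.004):
    h=manip.move_linear(p+s*Y,max_speed=.06,contact_N=12); o=st(f"s={s} hit={h}"); print((o["tool_pos"]-p)@np.c_[X,Y,Z])
    if h: break
```

```text
tip est [-0.00071951 -0.06707338 -0.014     ]
lowered t 9.91 pos [ 0.6866 -0.2062  0.1084] q6 2.218 f xyz(machine) [0.4, 0.6, -2.7] tq [ 0.11  0.09 -0.04] gap 0.0261 gf 20.0
s=-0.045 hit=False t 10.51 pos [ 0.6725 -0.1833  0.1094] q6 2.241 f xyz(machine) [-0.2, 0.6, -2.3] tq [ 0.11  0.02 -0.07] gap 0.026 gf 20.0
[ 0.000134   -0.04497748  0.00026706]
s=-0.02 hit=False t 11.07 pos [ 0.6587 -0.1618  0.1093] q6 2.264 f xyz(machine) [-1.5, 3.0, 0.9] tq [0.62 0.53 0.02] gap 0.0256 gf 20.0
[ 7.67980852e-05 -1.93705447e-02  1.68135677e-04]
s=0.004 hit=True t 11.48 pos [ 0.647  -0.1436  0.1095] q6 2.287 f xyz(machine) [0.0, -1.1, 2.7] tq [ 0.09  0.03 -0.01] gap 0.0259 gf 20.0
[4.84803513e-06 2.27458858e-03 3.24221614e-04]
```

Run:
```python
from h import *; import pickle
p=readout.get_obs()["tool_pos"]
print(manip.move_linear(p+.003*Y,max_speed=.03,contact_N=15)); o=st("push"); print((o["tool_pos"]-p)@Y)
grip(.06); manip.pause(.1); p=o["tool_pos"]
manip.move_linear(p+.13*Z,max_speed=.15); st("up")
d=vision.get_image("wrist"); cv2.imwrite("pics/w3.png",d["img"]); pickle.dump(d,open("pics/w3.pkl","wb"))
```

```text
True
push t 11.69 pos [ 0.6464 -0.1427  0.1097] q6 2.291 f xyz(machine) [-0.1, -2.2, 2.6] tq [-0.06 -0.07 -0.03] gap 0.0259 gf 20.0
0.0009817923610732679
up t 13.56 pos [ 0.646  -0.1426  0.2386] q6 2.29 f xyz(machine) [-1.0, 1.2, -0.2] tq [ 0.14 -0.03  0.01] gap 0.0602 gf 0.0
```

View pics/w3.png

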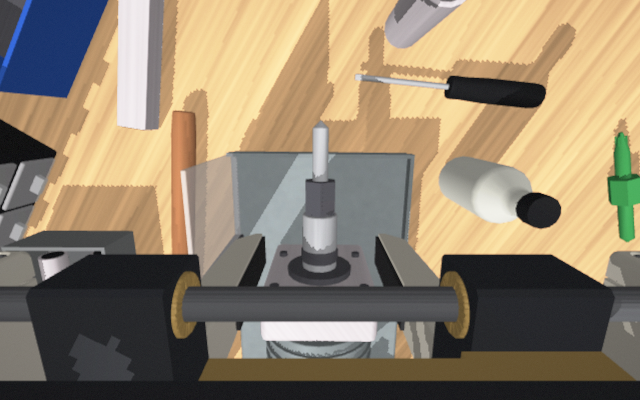

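The collar at (320,197) sits flush against the sleeve with no gap, and the short end is out with its tip at (320,124). Next, the knob.

Run:
```python
from h import *; import pickle
d=pickle.load(open("pics/w3.pkl","rb")); print("tip-collarface", np.linalg.norm(onz(d,320,123,.095)-onz(d,320,216,.109)))
c=np.array([.47,.12,.30])
for k in (W,W+np.pi,W+np.pi/2,W-np.pi/2): print(k,np.round(planner.inverse_kinematics(c,down(k)),2))
manip.move_linear(readout.get_obs()["tool_pos"]+.06*Z,max_speed=.2)
manip.move_to(c-.06*Y,down(W-np.pi/2+np.pi/2))
for i,s in enumerate((-.06,-.0)):
    if i: manip.move_linear(c+s*Y,max_speed=.2)
    manip.pause(.1)
    d=vision.get_image("wrist"); cv2.imwrite(f"pics/k{i}.png",d["img"]); pickle.dump(d,open(f"pics/k{i}.pkl","wb"))
st()
```

```text
tip-collarface 0.08015631676931882
0.567 [ 0.15  0.17  1.74 -0.    1.23 -0.41]
3.7085926535897933 [ 0.15  0.17  1.74 -0.    1.23  2.73]
2.1377963267948967 [ 0.15  0.17  1.74 -0.    1.23 -1.98]
-1.0037963267948966 [ 0.15  0.17  1.74 -0.    1.23  1.16]
 t 17.18 pos [0.4704 0.1194 0.3   ] q6 -0.413 f xyz(machine) [-0.2, 0.8, 0.1] tq [-0.01 -0.12  0.05] gap 0.0601 gf 0.0
```

View pics/k0.png

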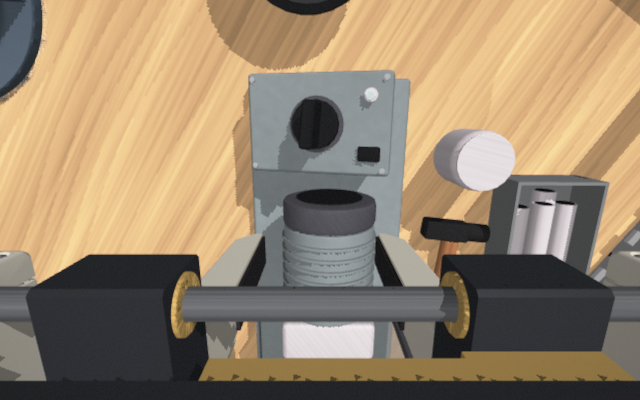

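Knob skirt at about (317,123), panel corners near (250,73), (394,70), (389,172), (254,170), and the bar roughly vertical in the image. I'll enlarge both views for the bar angle and triangulation.

Run:
```python
from h import *; import pickle
out=[];cs=[]
for i in (0,1):
    d=pickle.load(open(f"pics/k{i}.pkl","rb")); im=d["img"]; g=cv2.cvtColor(im,cv2.COLOR_BGR2GRAY)
    m=(g<48).astype(np.uint8); 
    n,l,s,c=cv2.connectedComponentsWithStats(m)
    for j in range(1,n):
        if 900<s[j,4]<6000: print(i,s[j],c[j].round(1))
    pr=proj(d,(.466,.122,.10)); print("expected",pr)
    u,v=map(int,pr); v=max(v,70);u=max(u,70)
    cr=im[v-65:v+65,u-65:u+65]; cr=cv2.convertScaleAbs(cr,alpha=2.2); print("crop origin",u-65,v-65)
    out.append(cv2.resize(cr,(390,390),interpolation=cv2.INTER_CUBIC))
cv2.imwrite("pics/kc.png",np.hstack(out))
```

```text
0 [ 292   99   47   51 1873] [314.4 124.2]
0 [ 421  217   69   25 1314] [453.7 230.2]
0 [ 433  255  176  103 5645] [502.7 285.9]
expected [317.66638649 123.98472977]
crop origin 252 58
1 [ 292  156   46   51 1714] [314.3 180.1]
1 [ 296  235   65   26 1322] [328.9 247.4]
1 [ 421  255  188  103 5936] [500.  285.6]
1 [ 511  305   99   46 1395] [569.7 335. ]
expected [317.69764941 181.14293655]
crop origin 252 116
```

View pics/kc.png

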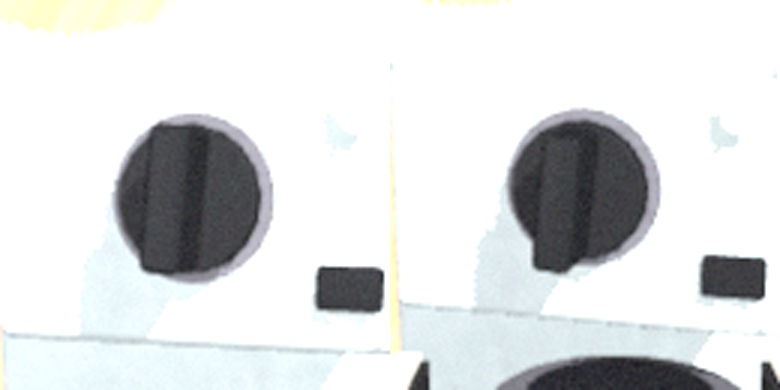

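Run:
```python
from h import *; import pickle
k0,k1,t=[pickle.load(open(f"pics/{n}.pkl","rb")) for n in ("k0","k1","top0")]
org=np.array([.6482,-.1454,0])+.172*Y; 
M=np.c_[X,Y,Z]
for n,a in (("skirt",((k0,316.7,124),(k1,316.7,179),(t,270.1,225.4))),("skirt k",((k0,316.7,124),(k1,316.7,179))),("skirt k0t",((k0,316.7,124),(t,270.1,225.4))),("bartop",((k0,307.7,124),(k1,309,183.))),
  ):
    p=tri(*a); print(n,p.round(4),"machine",((p-org)@M).round(4),[ (proj(d,p)-[u,v]).round(1) for d,u,v in a])
# panel corners triangulated by plane: known x,y
for z in (.06,.08,.10,.12):
    print(z,[((onz(k0,u,v,z)-org)@M).round(3)[:2] for u,v in ((250,73),(254,170),(394,70),(389,172))], "skirt",((onz(k0,316.7,124,z)-org)@M).round(3)[:2],"bar",((onz(k0,307.7,124,z)-org)@M).round(3)[:2],((onz(k0,306,100.3,z)-onz(k0,309.3,148,z))@M).round(4)[:2])
```

```text
skirt [0.4645 0.1201 0.0781] machine [-0.0124  0.1506  0.0781] [array([-1.1,  0.5]), array([-1. , -0.7]), array([-0.3, -0.7])]
skirt k [0.4651 0.1212 0.086 ] machine [-0.0112  0.1512  0.086 ] [array([-0., -0.]), array([ 0., -0.])]
skirt k0t [0.4638 0.1209 0.0651] machine [-0.0126  0.1517  0.0651] [array([-1.1, -0.7]), array([ 0. , -0.5])]
bartop [0.458  0.1171 0.1113] machine [-0.0195  0.1516  0.1113] [array([ 0.4, -0. ]), array([-0.4,  0. ])]
0.06 [array([-0.085,  0.206]), array([-0.086,  0.098]), array([0.074, 0.209]), array([0.074, 0.095])] skirt [-0.011  0.151] bar [-0.022  0.151] [-0.0032  0.0531]
0.08 [array([-0.081,  0.203]), array([-0.082,  0.101]), array([0.07 , 0.206]), array([0.07 , 0.099])] skirt [-0.011  0.151] bar [-0.021  0.151] [-0.0031  0.0503]
0.1 [array([-0.077,  0.2  ]), array([-0.078,  0.104]), array([0.065, 0.203]), array([0.066, 0.102])] skirt [-0.011  0.151] bar [-0.02   0.151] [-0.0029  0.0475]
0.12 [array([-0.073,  0.198]), array([-0.074,  0.107]), array([0.061, 0.2  ]), array([0.061, 0.105])] skirt [-0.011  0.152] bar [-0.02   0.152] [-0.0027  0.0448]
```

Triangulation agrees with the geometry: panel centre at machine (-0.009, 0.151, ~0.071), bar top 39 mm off it, bar about 0.06 rad off machine y. I'll approach along the knob axis and use touch on the skirt to fix the height.

```bash
cat >> h.py <<'E'
ORG=np.array([.6482,-.1454,0])+.172*Y
A=-np.sin(.25)*X+np.cos(.25)*Z
PAN=ORG-.009*X+.1512*Y+.071*Z
def knobq(ang):  # bar direction = Y turned ccw by ang about A; tool y = -(b x A)
    b=R.from_rotvec(A*ang).apply(Y); y=-np.cross(b,A); z=-A
    return R.from_matrix(np.c_[np.cross(y,z),y,z]).as_quat()
E
python3 - <<'E'
from h import *
Q=knobq(.06)
q=planner.inverse_kinematics(PAN+.12*A,Q); print(q.round(2))
manip.move_to(PAN+.12*A,Q); st("above")
grip(.04)
manip.move_linear(PAN+.055*A,max_speed=.1); 
h=manip.move_linear(PAN+.022*A,max_speed=.04,contact_N=5); o=st(h); print("TCP off panel",(o["tool_pos"]-PAN)@A)
E
```

```text
[0.07 0.16 2.09 0.19 0.68 2.45]
above t 19.61 pos [0.4421 0.1064 0.1873] q6 2.446 f xyz(machine) [-0.3, -0.2, -0.6] tq [ 0.08  0.09 -0.  ] gap 0.0601 gf 0.0
True t 21.44 pos [0.4585 0.1168 0.1124] q6 2.398 f xyz(machine) [-8.3, 0.6, 17.7] tq [-0.27  0.72  0.09] gap 0.0401 gf 9.2
TCP off panel 0.042626810889063026
```

Run:
```python
from h import *
p=readout.get_obs()["tool_pos"]
manip.move_linear(p+.004*A,max_speed=.04); st("back")
grip(0.0,6); manip.pause(.1); o=st("grip6"); 
print("tool y in machine",(R.from_quat(o["tool_rot"]).as_matrix()[:,1]@np.c_[X,Y,Z]).round(3))
d=vision.get_image("scene");
```

```text
back t 21.7 pos [0.4577 0.1163 0.1161] q6 2.403 f xyz(machine) [-0.8, 0.2, -0.4] tq [-0.07  0.11 -0.04] gap 0.04 gf 0.0
grip6 t 22.36 pos [0.4566 0.1158 0.1157] q6 2.403 f xyz(machine) [-6.9, -3.7, 1.7] tq [-1.07  0.83 -0.17] gap 0.0148 gf 5.9
tool y in machine [-0.968 -0.06  -0.245]
```

Run:
```python
from h import *
grip(.03); p=readout.get_obs()["tool_pos"]; st("open")
for ang,dx in ((0.0,-.002),):
    manip.move_linear(p+dx*X+dx*Z*.25,frame=knobq(ang),max_speed=.04); st("moved")
    grip(0.0,6); manip.pause(.1); o=st("grip6")
    print(((o["tool_pos"]-PAN)@np.c_[X,Y,A]).round(4))
```

```text
open t 22.92 pos [0.4577 0.1163 0.1163] q6 2.403 f xyz(machine) [-0.0, -0.0, 0.3] tq [0.03 0.14 0.03] gap 0.0296 gf 0.0
moved t 23.17 pos [0.456  0.1152 0.1158] q6 2.458 f xyz(machine) [-0.3, -0.1, -0.0] tq [ 0.06  0.05 -0.  ] gap 0.0304 gf 0.0
grip6 t 23.68 pos [0.4564 0.1154 0.116 ] q6 2.459 f xyz(machine) [4.7, 2.5, -0.7] tq [ 0.64 -0.39 -0.01] gap 0.0141 gf 6.0
[-0.0127 -0.0002  0.0467]
```

Run:
```python
from h import *
p=readout.get_obs()["tool_pos"]
manip.move_linear(np.array([.456,.1152,.1158])+.0008*X+.0002*Z,max_speed=.04); st("recentred")
grip(0.0,30); o=st("grip30"); q0=o["q"].copy(); print("q0",q0.tolist())
for i in range(1,25):
    q=q0.copy(); q[5]-=.131*i; manip.move_joints(q); o=readout.get_obs(); f=o["force"]
    tq=o["ft_torque"]@A
    print(i,round(o["time_s"],2),"dq6",round(o["q"][5]-q0[5],3),"tqA",round(tq,3),"f",[round(float(f@a),1) for a in (X,Y,Z)],round(o["finger_gap"],4))
    if abs(tq)>.4 or np.linalg.norm(f)>40: break
```

```text
recentred t 23.93 pos [0.4565 0.1155 0.116 ] q6 2.461 f xyz(machine) [-1.8, -1.4, 3.4] tq [-0.17  0.1  -0.09] gap 0.0138 gf 6.0
grip30 t 24.14 pos [0.4565 0.1155 0.116 ] q6 2.461 f xyz(machine) [-2.8, -1.5, 3.8] tq [-0.39  0.37 -0.13] gap 0.0138 gf 30.0
q0 [0.08716763955482629, 0.3266925260875924, 2.108799877818364, 0.24212263933751646, 0.49603783311817057, 2.46066775471354]
1 24.4 dq6 -0.128 tqA -0.044 f [-0.8, 0.2, 2.1] 0.0136
2 24.66 dq6 -0.256 tqA -0.009 f [-0.0, 0.9, 0.7] 0.0138
3 24.92 dq6 -0.386 tqA -0.021 f [0.4, 1.3, 2.2] 0.0141
4 25.18 dq6 -0.517 tqA 0.062 f [0.4, 2.6, 1.6] 0.0136
5 25.43 dq6 -0.648 tqA 0.005 f [2.9, 2.5, 1.2] 0.014
6 25.69 dq6 -0.778 tqA 0.024 f [3.8, 3.4, 0.1] 0.0136
7 25.95 dq6 -0.911 tqA 0.035 f [3.8, 3.8, 0.3] 0.0139
8 26.21 dq6 -1.042 tqA -0.0 f [4.1, 4.4, -0.6] 0.0136
9 26.47 dq6 -1.173 tqA -0.068 f [3.3, 4.7, 0.9] 0.0135
10 26.73 dq6 -1.304 tqA 0.049 f [3.4, 5.2, 0.6] 0.0137
11 26.98 dq6 -1.435 tqA 0.096 f [4.6, 6.3, 0.7] 0.0137
12 27.24 dq6 -1.566 tqA -0.04 f [3.8, 6.1, 0.6] 0.0143
13 27.5 dq6 -1.696 tqA -0.642 f [6.4, 6.1, 0.2] 0.0151
```

The stop came at 3 clicks from the start (-1.57 rad), with 0.64 N·m of reaction. A further 4 clicks would exceed the q6 range, so I'll regrip with a half turn at the stop.

Run:
```python
from h import *
q=readout.get_obs()["q"].copy(); q[5]=2.4607-1.571; 
manip.pause(.15); manip.move_joints(q); o=st("at stop"); p=o["tool_pos"].copy()
grip(.04); st("open")
manip.move_linear(p+.04*A,max_speed=.12)
q2=readout.get_obs()["q"].copy(); q2[5]-=np.pi; manip.move_joints(q2)
q[5]-=np.pi
h=manip.move_linear(p,max_speed=.1,contact_N=10); manip.move_joints(q); st(h)
grip(0.0,30); o=st("regrip")
for i in range(1,9):
    q3=q.copy(); q3[5]+=2.0944*i/8; manip.move_joints(q3); o=readout.get_obs(); f=o["force"]
    print(i,round(o["time_s"],2),"dq6",round(o["q"][5]-q[5],3),"tqA",round(o["ft_torque"]@A,3),"f",[round(float(f@a),1) for a in (X,Y,Z)],round(o["finger_gap"],4))
manip.pause(.2); st("at 4")
```

```text
at stop t 27.91 pos [0.4565 0.1159 0.116 ] q6 0.891 f xyz(machine) [1.3, 2.4, 2.1] tq [0.5  0.11 0.07] gap 0.0138 gf 29.9
open t 28.56 pos [0.4566 0.1158 0.116 ] q6 0.89 f xyz(machine) [-0.0, -0.6, -0.6] tq [-0.1   0.07 -0.03] gap 0.0399 gf 0.0
False t 32.49 pos [0.4568 0.1158 0.1165] q6 -2.252 f xyz(machine) [-0.1, -0.4, -1.0] tq [ 0.01 -0.03  0.03] gap 0.0401 gf 0.0
regrip t 33.03 pos [0.4565 0.116  0.1161] q6 -2.252 f xyz(machine) [-0.3, 1.7, 2.6] tq [ 0.32  0.1  -0.09] gap 0.014 gf 30.0
1 33.39 dq6 0.258 tqA 0.058 f [0.0, 1.8, 2.8] 0.0135
2 33.75 dq6 0.517 tqA -0.082 f [-1.2, -0.4, 2.9] 0.0136
3 34.11 dq6 0.778 tqA 0.055 f [-2.3, 0.9, 3.0] 0.0139
4 34.47 dq6 1.039 tqA -0.124 f [-4.3, -2.0, 3.1] 0.0135
5 34.83 dq6 1.303 tqA 0.001 f [-4.1, -3.8, 4.6] 0.0137
6 35.18 dq6 1.565 tqA -0.109 f [-5.1, -4.4, 4.2] 0.0139
7 35.54 dq6 1.826 tqA 0.037 f [-6.5, -4.0, 4.8] 0.014
8 35.9 dq6 2.088 tqA -0.094 f [-7.1, -4.8, 4.8] 0.0139
at 4 t 36.1 pos [0.4563 0.1155 0.1159] q6 -0.164 f xyz(machine) [-7.4, -4.5, 4.4] tq [-1.12  0.43 -0.33] gap 0.014 gf 30.0
```

Run:
```python
from h import *
p=readout.get_obs()["tool_pos"]
grip(.04); manip.move_linear(p+.06*A,max_speed=.1); st("off")
manip.move_to(np.array([.47,.12,.30])-.06*Y,down(W)); manip.pause(.2)
d=vision.get_image("wrist")["img"]; s=vision.get_image("scene")["img"]
a=cv2.resize(cv2.convertScaleAbs(d[58:188,252:382],alpha=2.2),(390,390),interpolation=cv2.INTER_CUBIC)
b=cv2.resize(s[180:310,270:400],(390,390),interpolation=cv2.INTER_CUBIC)
cv2.imwrite("pics/fin.png",np.hstack([a,b])); st()
```

```text
off t 37.5 pos [0.4437 0.1075 0.1737] q6 -0.121 f xyz(machine) [-0.3, -0.0, -0.9] tq [-0.09  0.02  0.07] gap 0.04 gf 0.0
 t 38.42 pos [0.5017 0.0695 0.2993] q6 -0.521 f xyz(machine) [0.5, 0.0, 0.6] tq [-0.03 -0.1   0.04] gap 0.0401 gf 0.0
```

View pics/fin.png

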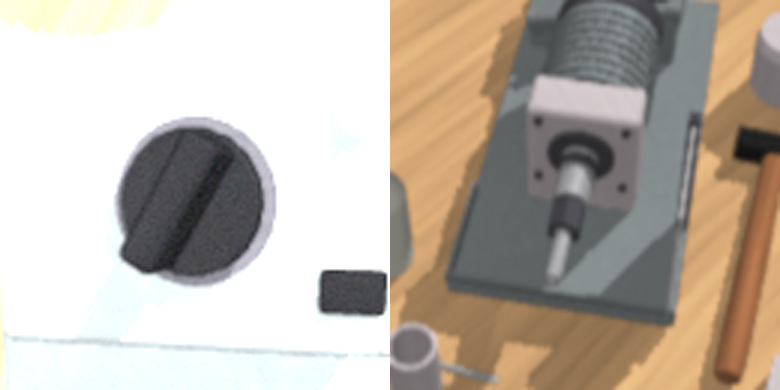

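The bar, from about (140,260) to (205,135) in the left crop, is now one click (about 30°) clockwise of where it started, which is 4 clicks from the stop. The right crop shows the bit home with its short end out, and the arm is clear.

```bash
python3 -c "
from cell import manip
print(manip.finish_job())"
```

```text
the job is handed in; nothing more can be done
None
```

I handed the job in at about 38 s of the 61 s; no verdict came back. In the last pictures the countersink is home with the 90° end out, the selector is four clicks clockwise of its anticlockwise stop, and the gripper is clear. I saw none of the neighbouring items moved, though the spool wasn't in the late views.

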